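# Nest the feed scoops in the tackle tray

## Robot

A 6-joint arm with a two-finger parallel gripper is mounted at the origin on the work surface. World frame = base frame: x ahead of the robot, y to its left, z up, the work surface at z = 0. Lengths are in mm, angles in degrees, forces in N, time in s.
With the tool pointing down it reaches from about 325 to 925 mm from the base axis. Payload 3.1 kg.
Tool frame: the origin (TCP) lies at the very end of the fingers, on their centre line; the grasp point (between the pads) lies grasp_offset behind it (grasp_offset is the distance from the TCP to the grasp point, in mm); z points along the fingers, x is the direction in which the jaws open and shut, and the axes are right-handed (so a half turn about z gives the same grasp; the last joint's range is limited). The gripper opens to 85 mm and grips with 20 to 120 N. Pads are 22 mm wide; open, the fingers measure 114 mm over their backs; the gripper's body (76 mm by 85 mm) begins 54 mm behind the grasp point. The pads swing forward as they close: fully open they stand 13 mm farther back than shut.
Start: joints at [-71.402, 12.427, 92.441, -0, 75.132, -6.429], TCP at [264.423, -566.321, 231.3] pointing down, gripper open.
Joint ranges: [-157.48, 157.48], [-44.54, 120.13], [17.64, 146.25], [-64.5, 244.5], [7.68, 150.69], [-147.95, 147.95]. Speed limits (degrees/s): [159.86, 159.86, 180, 180, 180, 180].

## Interface

Orientations are given as [roll, pitch, yaw] about the fixed x, y, z axes, in that order (R = Rz(yaw) Ry(pitch) Rx(roll)).
In Python, from station import * gives the robot as it stands. Calls block until the motion is done:
- goto(position, orientation): joint-space move of the TCP to a pose.
- move_l(position, attitude=None, speed=150): straight line of the TCP; attitude=None keeps the orientation; speed is the mean speed in mm/s.
- move_j(angles): joint-space move.
- grip(opening, squeeze=None): finger opening in mm; squeeze is the grip in N (None keeps the last); returns when the fingers have stopped.
- wait(seconds).
- solve_ik(position, orientation): joint angles nearest the present ones, or None.
- get_obs(): the state.
- get_image(name): name is "side" or "top"; returns the picture (384x512x3 uint8, red, green, blue); there is no depth.
- get_calibration(name): a dict with "fx", "fy", "cx", "cy" (pixels), "R" (3x3) and "t" (3): a world point X has camera coordinates R X + t. Camera axes: x right, y down, z forward; pixel columns grow to the right and rows downward; lengths in mm; the calibration is good to about 2 mm. A picture is of the moment at which its call begins. get_calibration takes no time and is no camera call.
A pose or a line that the arm cannot do raises Unreachable and nothing moves.
- sign_off(): hands the job in, once; it reports no verdict.
Trained networks look in the newest picture that a camera, given by its name, has taken for a name from the list of things; names that differ only in an ending like _2 or _b are one class to them, and where a whole thing is asked for, a point or a joint stands for the part that bears it (a point fixed in the world has none). Each returns a list of dicts, best first, with "score" (0 to 1); they miss things now and then, are a little off and sometimes report something else, mostly with a low value. They report only what shows in the picture. A call takes as long as a camera call. They do not tell look-alikes from the thing itself.
- spot_in(name, camera): "extent" ([centre column, centre row, width, height] in pixels, round what is visible of it).
- regions_of(name, camera): "region" (384x512 bool, what is visible of it) and "extent" ([centre column, centre row, width, height] in pixels, round what is visible of it).
The state is a dict: "t": time; "joint_pos": joint angles; "qvel": joint speeds; "effort": joint torques, N m; "tcp_pos": TCP position; "ee_rot": TCP orientation; "wrist_force": force on the tool from outside, world axes, zero at the start; "moment": the same for the moment, N m; "grip_width": finger opening in mm.
Only numpy, scipy, OpenCV 4.12 (cv2) and the standard library are available. Lean on these libraries where they do the work, as an engineer would, in place of code of your own. Each camera call takes 0.05 s, during which the arm holds its last target. There are 200 camera calls.

## Task

Put the three feed scoops away in the big empty bay of the gray tackle tray, nested one inside the other and largest first: stand the largest flat in the bay, then the middle one fully home inside it, then the smallest inside that. Lower each one into place rather than dropping it, and leave all three handles reaching out over the tray's front side towards you, fanned out with finger room between them. Don't shift or tip the other things on the bench.

Things in the scene. Friction and masses are not known exactly. Their poses are not given: they have to be found in the camera images.
- large_center (a point): the largest feed scoop: a round flat-bottomed aluminium cup, 112 mm across at the rim, tapering to 96 mm at the bottom, 80 mm high, wall 2.5 mm, bottom 3 mm thick, with one handle. This point is on the cup's axis, half-way up (40 mm above its underside). z is up the axis; the handle points along its -x axis.
- large_handle (a point): the middle of the largest scoop's handle grip, 95 mm from the cup's axis (along -x) and 92 mm above the cup's underside, above the rim. The handle is level and straight, 16 mm wide (along y), 10 mm high, with free grip from 70 to 125 mm from the axis; a thin strap 16 mm wide and 3 mm thick joins it down to the rim. The x axis runs along the handle towards the cup.
- medium_center (a point): the middle feed scoop: a round flat-bottomed aluminium cup, 90 mm across at the rim, tapering to 77 mm at the bottom, 70 mm high, wall 2.5 mm, bottom 3 mm thick, with one handle. This point is on the cup's axis, half-way up (35 mm above its underside). z is up the axis; the handle points along its -x axis.
- medium_handle (a point): the middle of the middle scoop's handle grip, 95 mm from the cup's axis (along -x) and 88 mm above the cup's underside, above the rim. The handle is level and straight, 16 mm wide (along y), 10 mm high, with free grip from 70 to 125 mm from the axis; a thin strap 16 mm wide and 3 mm thick joins it down to the rim. The x axis runs along the handle towards the cup.
- small_center (a point): the smallest feed scoop: a round flat-bottomed aluminium cup, 68 mm across at the rim, tapering to 58 mm at the bottom, 60 mm high, wall 2.5 mm, bottom 3 mm thick, with one handle. This point is on the cup's axis, half-way up (30 mm above its underside). z is up the axis; the handle points along its -x axis.
- small_handle (a point): the middle of the smallest scoop's handle grip, 95 mm from the cup's axis (along -x) and 85 mm above the cup's underside, above the rim. The handle is level and straight, 16 mm wide (along y), 10 mm high, with free grip from 70 to 125 mm from the axis; a thin strap 16 mm wide and 3 mm thick joins it down to the rim. The x axis runs along the handle towards the cup.
- large: the largest scoop (same axes as its centre point), origin at the centre of its underside; about 0.22 kg
- medium: the middle scoop, origin at the centre of its underside; about 0.16 kg
- small: the smallest scoop, origin at the centre of its underside; about 0.11 kg
- bay (a point): centre of the floor of the large empty square bay of the gray plastic tackle tray, which does not move: bay 126 x 126 mm inside, walls 3 mm thick standing 42 mm above this floor (45 mm above the bench). -x points out over the tray's long front side, towards the robot; the other, small compartments of the tray run from 66 to 235 mm along +y, no higher than the walls.
- spray_bottle: green plastic spray bottle with a white trigger head, stands upright: body 72 mm across and 150 mm high, 228 mm high over all, its nozzle reaching 55 mm from its axis. Origin at the centre of its underside.
- flashlight: silver flashlight standing on its lens, 54 mm across at the foot, 38 mm above, 158 mm high. Origin at the centre of its underside.
- dish: shallow white ceramic dish, 140 mm across, 30 mm high. Origin at the centre of its underside.
- wax_tin: flat round dark steel boot-wax tin, 87 mm across, 32 mm high. Origin at the centre of its underside.
- boot_brush: wooden boot brush lying bristles down, 45 x 170 mm (long along its y axis), 50 mm high. Origin at the centre of its underside.
- mug: blue ceramic mug, 82 mm across, 85 mm high, with an ear on its +y side (120 mm over all). Origin at the centre of its underside.
- jar: glass jar with a steel lid, 74 mm across, 110 mm high. Origin at the centre of its underside.
There are look-alikes about, which are no part of the job. What is shaped like the medium but yellow is not meant.

How it is judged:
By the outcome, as a careful person would: the job done as asked, in the order asked, and still so for the second after the job is handed in, with the robot touching nothing.
It also fails if it takes over 72 s, if anything falls off the work surface, if the arm or the gripper's body presses on something with over 40 N, if the wrist force passes 120 N, or if a joint passes its speed limit or range.

## Working session

There is one attempt and no reset: what is moved stays moved. The work goes in short steps, each a Python script; the robot and the scene stay as the last script left them, time stands still between calls to the robot, and variables do not carry over. Pictures are saved under pics/ and viewed, about 8 in all and at most 12, crops included, and the job is handed in when it is done.

```bash
mkdir -p pics; ls; python3 - <<'E'
from station import *
import cv2,numpy as np
for c in ("top","side"):
    im=get_image(c); cv2.imwrite(f"pics/{c}0.png",cv2.resize(im[:,:,::-1],(800,600),interpolation=cv2.INTER_CUBIC))
    k=get_calibration(c); R=np.array(k["R"]);print(c,k["fx"],k["cx"],k["cy"],R.round(3).tolist(),(-R.T@np.array(k["t"])).round(0))
    for n in ("large_center","large_handle","medium_center","medium_handle","small_center","small_handle","bay","large","medium","small"):
        try: print(n,[(np.round(d["extent"]).astype(int).tolist(),round(d["score"],2)) for d in spot_in(n,c)[:4]])
        except Exception as e: print(n,repr(e)[:100])
o=get_obs();print(o["t"],o["ee_rot"],o["grip_width"])
try: print(grasp_offset)
except Exception as e: print(e)
E
```

```text
pics
top 418.58927401094263 262.0558280321808 186.64802334789465 [[0.012, -1.0, 0.016], [-0.998, -0.012, -0.062], [0.063, -0.015, -0.998]] [ 408.  -63. 1393.]
large_center [([205, 128, 36, 50], 0.84)]
large_handle [([202, 127, 33, 53], 0.9)]
medium_center [([344, 289, 48, 40], 0.8), ([334, 159, 42, 43], 0.79), ([392, 239, 53, 45], 0.77), ([270, 115, 14, 26], 0.35)]
medium_handle [([344, 288, 44, 36], 0.97), ([394, 241, 54, 39], 0.9), ([332, 157, 44, 39], 0.83)]
small_center [([250, 185, 22, 50], 0.9)]
small_handle [([249, 187, 19, 53], 0.87)]
bay [([116, 182, 108, 90], 0.62)]
large [([205, 127, 31, 57], 0.56)]
medium [([335, 159, 39, 44], 0.86), ([392, 238, 50, 36], 0.81), ([344, 287, 49, 41], 0.73)]
small [([248, 187, 26, 51], 0.67), ([334, 158, 40, 44], 0.41)]
side 414.00312853448776 249.29554234696823 191.54686212462852 [[-0.654, -0.756, 0.024], [-0.49, 0.399, -0.775], [0.577, -0.518, -0.632]] [-246.  589.  870.]
large_center [([244, 147, 37, 21], 0.64), ([168, 187, 49, 32], 0.56)]
large_handle [([167, 184, 54, 38], 0.96)]
medium_center [([372, 169, 30, 51], 0.87), ([216, 152, 14, 51], 0.61), ([280, 155, 19, 34], 0.55)]
medium_handle [([374, 168, 24, 52], 0.97), ([279, 152, 16, 25], 0.79)]
small_center [([239, 197, 38, 27], 0.83)]
small_handle [([240, 197, 39, 27], 0.78), ([280, 152, 20, 28], 0.71)]
bay [([106, 275, 112, 114], 0.91)]
large [([168, 185, 50, 41], 0.9)]
medium [([277, 154, 16, 29], 0.86), ([374, 168, 27, 47], 0.66), ([170, 186, 52, 35], 0.6), ([105, 277, 113, 115], 0.48)]
small [([237, 199, 31, 31], 0.74)]
1.1 [ 1.79999141e+02 -2.83515110e-03 -6.49733745e+01] 85.58367304987797
18.700000000000003
```

View pics/top0.png

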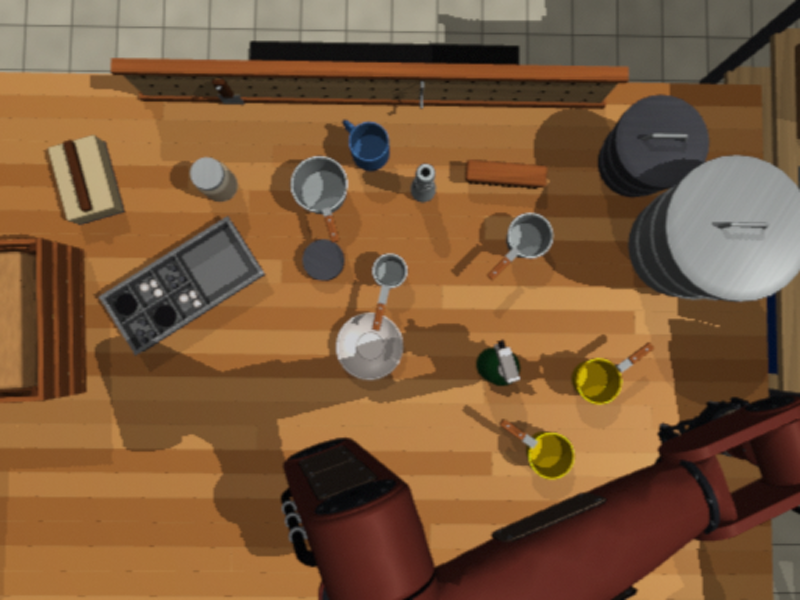

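View pics/side0.png

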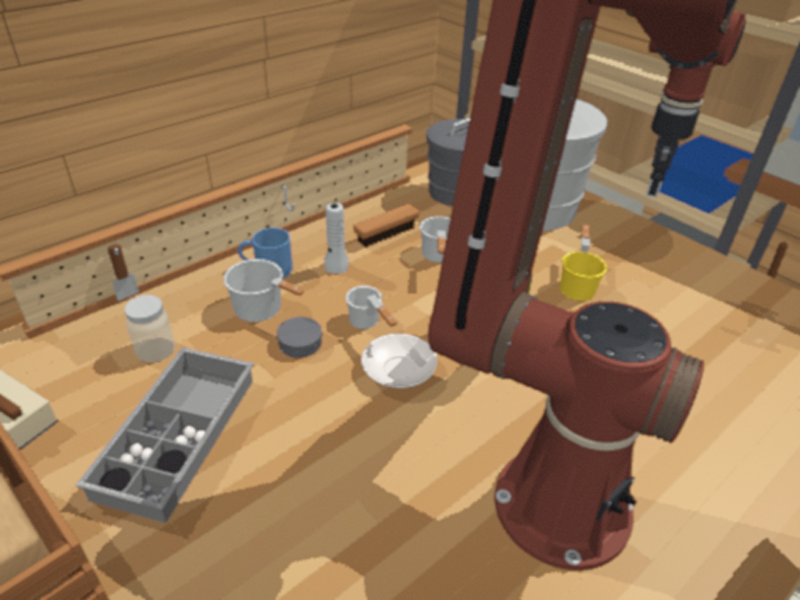

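Candidates (top view, 800×600): large scoop – only the aluminium cup at (320,185). Medium – aluminium cup at (530,236), against the yellow look-alikes at (600,380) and (550,455). Small – cup at (390,270), with its handle over the dish. Bay at (222,258), tray running down-left. In the side view the arm partly hides the medium at (435,240).

Next I fit silhouette models to the masks in both views, leaving height free as a check.

```bash
cat > helpers.py <<'E'
from station import *
import numpy as np, cv2
from scipy.optimize import minimize
S=4
DIM=dict(large=(56,48,80,92),medium=(45,38.5,70,88),small=(34,29,60,85))
CAL={c:get_calibration(c) for c in("top","side")}
def proj(P,c):
    k=CAL[c];q=P@np.array(k["R"]).T+np.array(k["t"])
    return np.c_[k["fx"]*q[:,0]/q[:,2]+k["cx"],k["fy"]*q[:,1]/q[:,2]+k["cy"]]
def circ(r,z):
    a=np.linspace(0,2*np.pi,40);return np.c_[r*np.cos(a),r*np.sin(a),0*a+z]
def box(x0,x1,y0,y1,z0,z1): return np.array([[x,y,z] for x in(x0,x1) for y in(y0,y1) for z in(z0,z1)],float)
def parts(n):
    if n=="bay": return [box(-66,66,-66,238,-3,42)]
    r,b,h,g=DIM[n]
    return [np.r_[circ(r,h),circ(b,0)],box(-125,-70,-8,8,g-5,g+5),np.r_[box(-r-1,-r+2,-8,8,h-8,h),box(-72,-70,-8,8,g-2,g+2)]]
def world(P,p):
    c,s=np.cos(p[2]),np.sin(p[2]);return P@np.array([[c,s,0],[-s,c,0],[0,0,1]])+[p[0],p[1],p[3]]
def sil(n,p,c):
    m=np.zeros((384*S,512*S),np.uint8)
    for P in parts(n):
        cv2.fillConvexPoly(m,cv2.convexHull(np.round((proj(world(P,p),c)+.5)*S).astype(np.int32)),1)
    return cv2.resize(m.astype(np.float32),(512,384),interpolation=cv2.INTER_AREA)
def masks(n,c,near=None):
    L=regions_of(n,c)
    if near is not None: L=[d for d in L if np.hypot(d["extent"][0]-near[0],d["extent"][1]-near[1])<35]
    return L[0]["region"].astype(np.float32) if L else None
def fit(n,M,p0):
    def cost(p): 
        v=0
        for c,m in M.items():
            s=sil(n,p,c);v+=1-np.minimum(s,m).sum()/np.maximum(s,m).sum()
        return v/len(M)
    for st in(1,.3):
        p0=minimize(cost,p0,method="Nelder-Mead",options=dict(initial_simplex=np.r_[[p0],p0+st*np.diag([20,20,.3,15])],xatol=.05,fatol=1e-4,maxiter=250)).x
    return p0,cost(p0)
def ray(uv,c,z):
    k=CAL[c];R=np.array(k["R"]);o=-R.T@np.array(k["t"]);d=R.T@[(uv[0]-k["cx"])/k["fx"],(uv[1]-k["cy"])/k["fy"],1]
    return o+d*(z-o[2])/d[2]
E
cat > meas.py <<'E'
from helpers import *
im={c:get_image(c) for c in("top","side")}
near=dict(large=((205,122),(168,187)),medium=((334,158),(280,154)),small=((249,187),(239,198)),bay=((116,182),(106,275)))
tgt=dict(large=(205,118),medium=(340,151),small=(250,173),bay=(142,165)); yaw=dict(large=110,medium=45,small=78,bay=32)
tgt={k:ray(v,"top",60 if k!="bay" else 3) for k,v in tgt.items()}
yaw["large"]=20;yaw["medium"]=-40;yaw["small"]=-10
canv={c:im[c][:,:,::-1].copy() for c in im}; canv={c:cv2.resize(v,None,fx=2,fy=2,interpolation=cv2.INTER_CUBIC) for c,v in canv.items()}
for n in near:
    M={c:masks(n,c,near[n][i]) for i,c in enumerate(("top","side"))}
    print(n,{c:None if m is None else int(m.sum()) for c,m in M.items()})
    if n=="medium": M.pop("side")
    M={c:m for c,m in M.items() if m is not None}
    p,v=fit(n,M,np.array([*tgt[n][:2],np.radians(yaw[n]),3 if n=="bay" else 0]))
    print("  fit",p[:2].round(1),np.degrees(p[2]).round(1),"z",p[3].round(1),"1-iou",round(v,3))
    for c in canv:
        for P in parts(n): cv2.polylines(canv[c],[cv2.convexHull(((proj(world(P,p),c)+.5)*2).astype(np.int32))],True,(255,0,255),1)
        if n=="bay": cv2.polylines(canv[c],[((proj(world(np.array([[-63,-63,0],[63,-63,0],[63,63,0],[-63,63,0.]]),p),c)+.5)*2).astype(np.int32)],True,(0,255,255),1)
a=canv["top"][140:480,110:800];b=canv["side"][240:700,80:640]
cv2.imwrite("pics/ov_top.png",a);cv2.imwrite("pics/ov_side.png",b)
cv2.imwrite("pics/ov.png",np.vstack([cv2.resize(a,(640,315)),cv2.resize(b[:250],(640,285))]))
E
python3 meas.py
```

```text
large {'top': 1213, 'side': 1251}
  fit [709.8 104.2] 17.2 z -1.2 1-iou 0.06
medium {'top': 826, 'side': 439}
  fit [ 611.2 -328.2] -43.6 z 3.7 1-iou 0.065
small {'top': 564, 'side': 635}
  fit [536.1 -42.6] -12.6 z -2.0 1-iou 0.099
bay {'top': 4373, 'side': 6647}
  fit [551.1 315.9] 33.6 z 5.5 1-iou 0.04
```

View pics/ov_top.png

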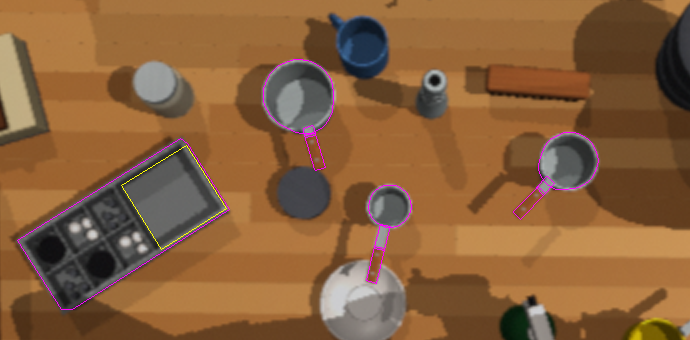

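View pics/ov_side.png

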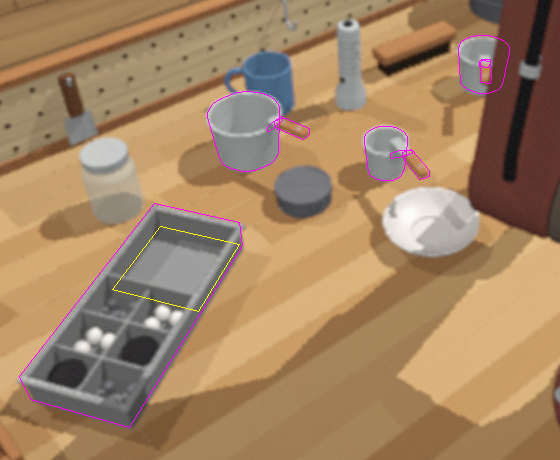

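The fits match both pictures: top crop cups at (298,95), (389,206), (568,160), and bay floor (yellow) at (174,197). Heights come out within about 4 mm of the expected values (0 for the scoops, 3 for the bay floor). Now I'll pick up the large scoop.

```bash
cat > act.py <<'E'
from helpers import *
GO=18.7
def ori(yaw,off): 
    y=(yaw+off+180)%360-180
    return [180,0,y]
def hpos(c,yaw,r,z): a=np.radians(yaw); return [c[0]-r*np.cos(a),c[1]-r*np.sin(a),z]
def choose(pick,place,r,zs):
    best=None
    for off in(90,-90):
        A=solve_ik(hpos(*pick,r,zs),ori(pick[1],off));B=solve_ik(hpos(*place,r,zs),ori(place[1],off))
        if A is not None and B is not None:
            v=max(abs(A[5]),abs(B[5]),abs(A[5]-B[5])/2)
            if best is None or v<best[0]: best=(v,off)
    return best[1]
def pick(n,c,yaw,off,r,hi,base=0):
    g=DIM[n][3]+base-GO
    grip(45); goto(hpos(c,yaw,r,hi),ori(yaw,off)); move_l(hpos(c,yaw,r,g),speed=200)
    grip(10,90); o=get_obs(); print("width",round(o["grip_width"],1),"t",round(o["t"],1))
    move_l(hpos(c,yaw,r,hi),speed=180); wait(.3); o=get_obs(); print("lift width",round(o["grip_width"],1),"F",np.round(o["wrist_force"],1),"M",np.round(o["moment"],2),"t",round(o["t"],1))
def place(n,c,yaw,off,r,hi,under):
    g=DIM[n][3]+under-GO
    goto(hpos(c,yaw,r,hi),ori(yaw,off)); move_l(hpos(c,yaw,r,g+6),speed=120); wait(.3)
    f0=get_obs()["wrist_force"][2]
    for k in range(12):
        z=g+6-1.0*(k+1); move_l(hpos(c,yaw,r,z),speed=15); o=get_obs(); df=o["wrist_force"][2]-f0
        if df>2.5: break
    print("contact z-g",round(z-g,1),"actual",round(o["tcp_pos"][2]-g,1),"dF",round(df,1),"t",round(o["t"],1))
E
python3 - <<'E'
from act import *
P=([709.8,104.2],17.2);B=([551.1,315.9],33.6-35)
off=choose(P,B,95,200);print(off)
pick("large",*P,off,95,230)
goto(hpos(*B,95,230),ori(B[1],off)); print(get_obs()["t"])
im={c:get_image(c) for c in("top","side")}
for c in im: cv2.imwrite(f"pics/{c}1.png",im[c][:,:,::-1])
E
python3 -c "
import cv2,numpy as np
a=cv2.imread('pics/top1.png');b=cv2.imread('pics/side1.png')
cv2.imwrite('pics/c1.png',np.hstack([cv2.resize(x,(400,600)) for x in (a[60:340,30:217],b[80:380,20:220])]))"
```

```text
90
width 13.6 t 6.0
lift width 14.2 F [-0.4  0.2 -2.5] M [-0.02  0.22  0.03] t 7.3
8.425
```

View pics/c1.png

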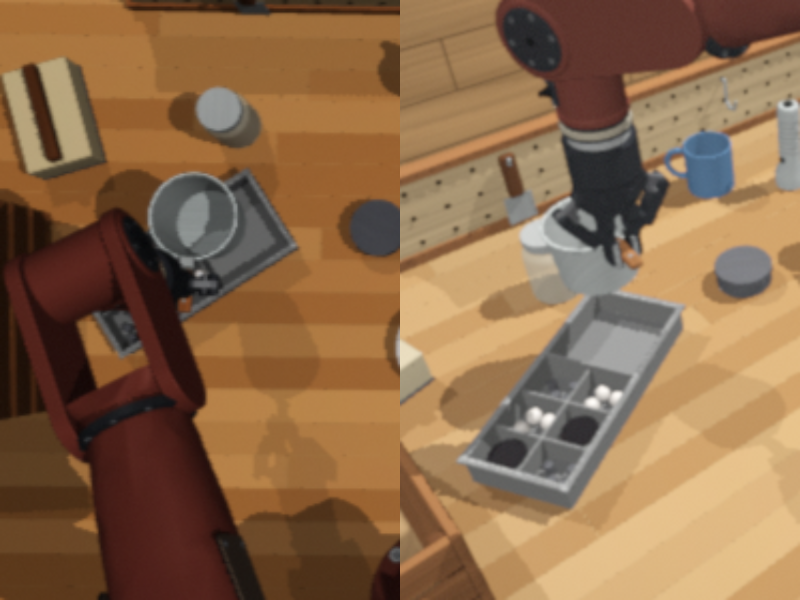

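The large scoop is held level above the bay (left crop (193,217); the offset is the parallax expected at that height), and the neighbours haven't moved. Lowering it now.

```bash
python3 - <<'E'
from act import *
B=([551.1,315.9],33.6-35)
place("large",*B,90,95,230,3)
grip(30); wait(.2); p=get_obs()["tcp_pos"]; move_l([p[0],p[1],260],speed=220)
goto([430,0,330],[180,0,90]); print(get_obs()["t"])
im={c:get_image(c) for c in("top","side")}
for n,near,p0 in (("large",((128,163),(115,243)),[551,316,0,3]),("medium",((334,158),(280,154)),[611,-328,-.76,0])):
    M={c:masks(n,c,near[i]) for i,c in enumerate(("top","side"))}
    print(n,{c:None if m is None else int(m.sum()) for c,m in M.items()}); M={c:m for c,m in M.items() if m is not None}
    p,v=fit(n,M,np.array(p0,float)); print("  fit",p[:2].round(1),np.degrees(p[2]).round(1),"z",p[3].round(1),round(v,3))
for c in im: cv2.imwrite(f"pics/{c}2.png",im[c][:,:,::-1])
a=cv2.imread('pics/top2.png');b=cv2.imread('pics/side2.png')
cv2.imwrite('pics/c2.png',np.hstack([cv2.resize(x,(400,600)) for x in (a[80:290,60:200],b[160:370,40:180])]))
E
```

```text
contact z-g 1.0 actual 2.2 dF 7.2 t 11.7
14.4333
large {'top': 1237, 'side': 1652}
  fit [550.2 314.6] -1.4 z 2.5 0.057
medium {'top': 816, 'side': 553}
  fit [ 612.  -328.8] -43.4 z -0.5 0.092
```

View pics/c2.png

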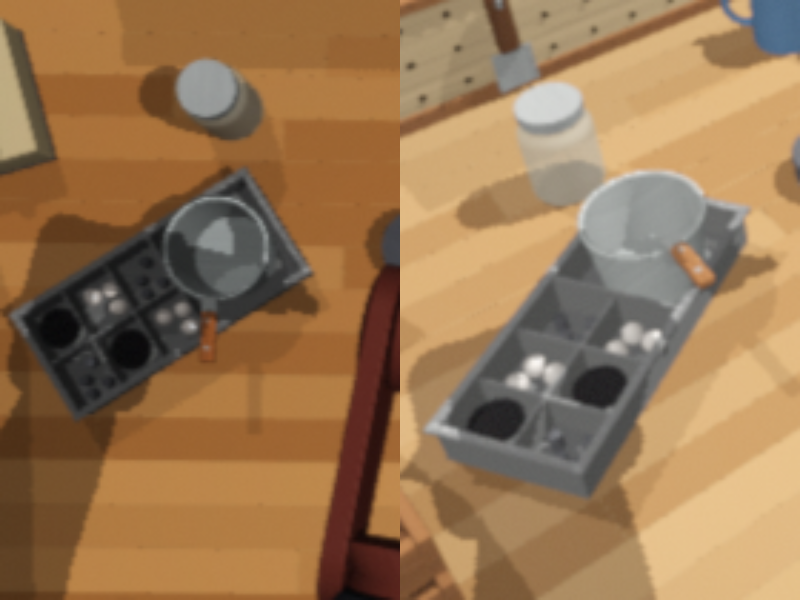

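The large scoop stands flat in the bay: fit z 2.5, and its handle crosses the front side. Now the medium.

```bash
python3 - <<'E'
from act import *
P=([612,-328.8],-43.5);B=([550.6,315.2],33.6)
off=choose(P,B,95,200);print(off)
pick("medium",*P,off,95,265)
place("medium",*B,off,95,265,6)
grip(30); wait(.2); p=get_obs()["tcp_pos"]; move_l([p[0],p[1],260],speed=220)
goto([430,-100,330],[180,0,90]); print(get_obs()["t"])
im={c:get_image(c) for c in("top","side")}
for n,near,p0 in (("medium",((128,163),(115,243)),[551,316,.59,6]),("large",((128,163),(115,243)),[551,316,0,3]),("small",((249,187),(239,198)),[536,-43,-.22,0])):
    M={c:masks(n,c,near[i]) for i,c in enumerate(("top","side"))}
    if n=="medium": M.pop("side",None)
    print(n,{c:None if m is None else int(m.sum()) for c,m in M.items()}); M={c:m for c,m in M.items() if m is not None}
    if M: p,v=fit(n,M,np.array(p0,float)); print("  fit",p[:2].round(1),np.degrees(p[2]).round(1),"z",p[3].round(1),round(v,3))
for c in im: cv2.imwrite(f"pics/{c}3.png",im[c][:,:,::-1])
a=cv2.imread('pics/top3.png');b=cv2.imread('pics/side3.png')
cv2.imwrite('pics/c3.png',np.hstack([cv2.resize(x,(400,600),interpolation=cv2.INTER_CUBIC) for x in (a[120:240,100:180],b[180:300,80:160])]))
E
```

```text
-90
width 14.2 t 19.5
lift width 14.2 F [-0.5  0.3 -2.1] M [ 0.06  0.06 -0.03] t 21.0
contact z-g 1.0 actual 1.7 dF 6.1 t 26.1
30.425
medium {'top': 845}
  fit [547.4 309.9] 34.5 z 14.5 0.102
large {'top': 496, 'side': 847}
  fit [550.4 316. ] -0.5 z 1.1 0.575
small {'top': 295, 'side': 550}
  fit [537.2 -40.7] -14.0 z 0.3 0.273
```

View pics/c3.png

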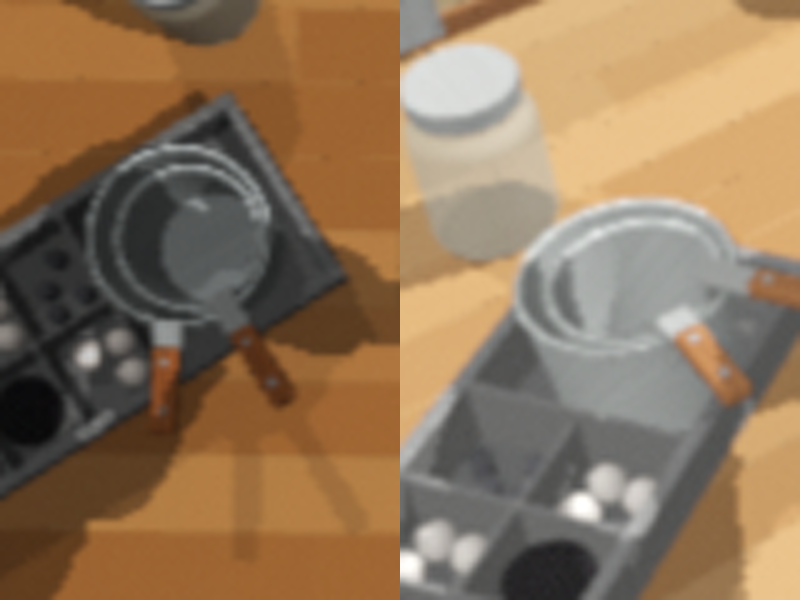

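The medium is nested in the large and level: in the left crop the shift from rim centre to bottom centre equals the expected parallax. Its rim sits inside the large rim, about 3–4 mm off-centre. I'll place the small at the medium's actual centre, using the unoccluded first fit for the pick.

```bash
python3 - <<'E'
from act import *
P=([536.3,-42.3],-12.8);B=([548.5,312.3],33.6+35)
off=choose(P,B,95,200);print(off)
pick("small",*P,off,95,230)
place("small",*B,off,95,230,9)
grip(30); wait(.2); p=get_obs()["tcp_pos"]; move_l([p[0],p[1],260],speed=220)
goto([430,-100,330],[180,0,90]); print(get_obs()["t"])
im={c:get_image(c) for c in("top","side")}
for c in im: cv2.imwrite(f"pics/{c}4.png",im[c][:,:,::-1])
a=cv2.imread('pics/top4.png');b=cv2.imread('pics/side4.png')
cv2.imwrite('pics/c4.png',np.hstack([cv2.resize(x,(400,600),interpolation=cv2.INTER_CUBIC) for x in (a[120:240,100:180],b[180:300,80:160])]))
E
```

```text
-90
width 14.1 t 35.4
lift width 13.8 F [ 0.1 -1.  -0.4] M [ 0.06  0.09 -0.03] t 36.8
contact z-g 1.0 actual 1.5 dF 3.6 t 40.7
44.4583
```

View pics/c4.png

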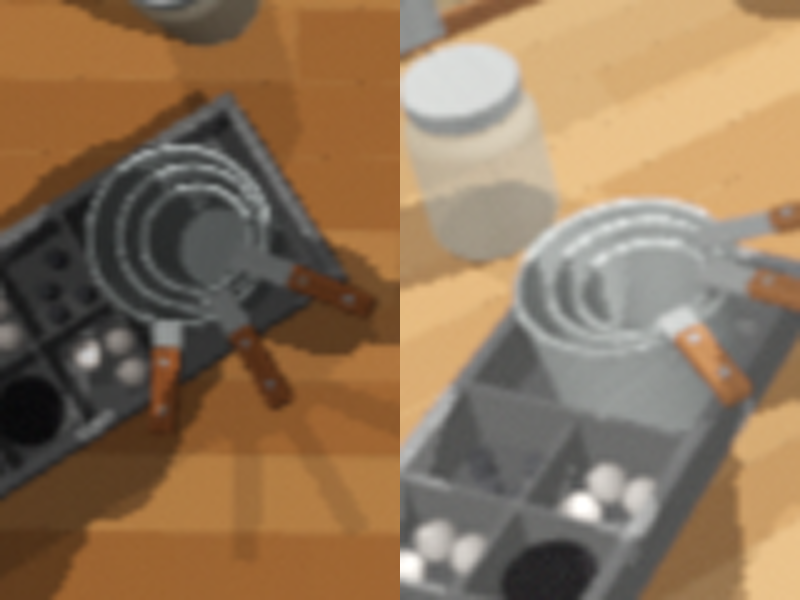

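All three are nested with level rims, and the handles fan over the front side (left crop (165,390), (262,365), (335,290)) with clear gaps. One last check that nothing else moved, then I hand in.

```bash
python3 - <<'E'
from helpers import *
get_image("top");get_image("side")
a=cv2.cvtColor(cv2.resize(cv2.imread("pics/top0.png"),(512,384),interpolation=cv2.INTER_AREA),cv2.COLOR_BGR2GRAY).astype(np.float32)
b=cv2.cvtColor(cv2.imread("pics/top4.png"),cv2.COLOR_BGR2GRAY).astype(np.float32)
for n,(u,v) in dict(mug=(235,92),jar=(135,115),flashlight=(272,115),brush=(324,111),tin=(207,166),dish=(237,222),bottle=(320,232),yellow1=(390,240),yellow2=(346,290)).items():
    s=np.s_[v-20:v+20,u-20:u+20];(d,r)=cv2.phaseCorrelate(a[s]-a[s].mean(),b[s]-b[s].mean(),cv2.createHanningWindow((40,40),5))
    print(n,np.round(d,2),round(r,2),round(float(np.abs(a[s]-b[s]).mean()),1))
for n in("small","medium","large"):
  print(n,[(np.round(d["extent"]).astype(int).tolist(),round(d["score"],2)) for d in spot_in(n,"top")[:4]])
im=cv2.imread("pics/top4.png");cv2.imwrite("pics/f.png",cv2.resize(im,(800,600)))
E
```

```text
mug [-0.06  0.04] 0.9 2.4
jar [0.06 0.14] 0.9 1.3
flashlight [ 0.12 -0.01] 0.97 1.4
brush [-0.    0.17] 0.97 1.3
tin [-0.19  0.04] 0.93 7.8
dish [0.22 1.14] 0.23 42.3
bottle [0.17 0.06] 0.84 20.3
yellow1 [-0.02 -0.1 ] 0.91 2.0
yellow2 [-0.04  0.05] 0.96 1.7
small []
medium [([142, 176, 30, 49], 0.89), ([343, 287, 45, 38], 0.75), ([391, 240, 55, 39], 0.64), ([236, 94, 30, 32], 0.29)]
large [([139, 176, 36, 60], 0.97)]
```

View pics/f.png

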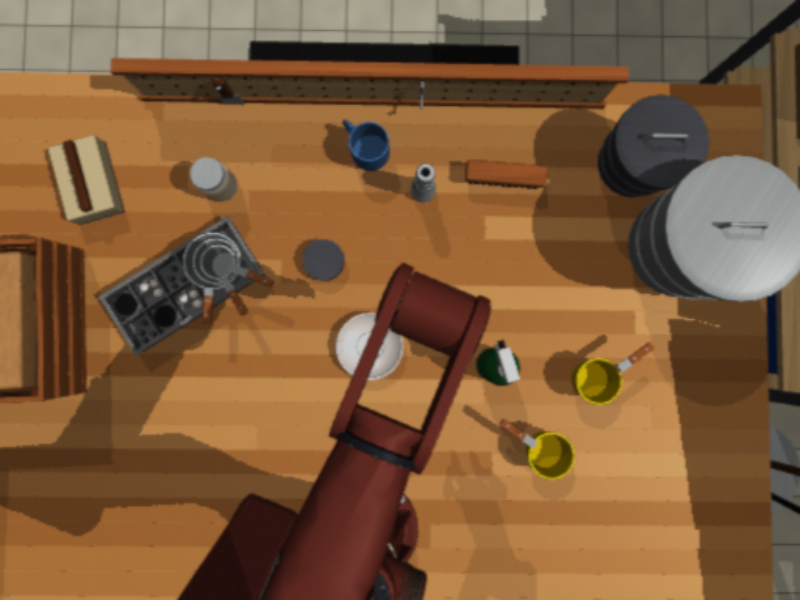

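The dish (370,346), bottle (500,365) and everything else are where they were. The dish is partly under the arm, which spoils only its correlation check. Handing in.

```bash
python3 -c "
from station import *
print(get_obs()['t'],get_obs()['wrist_force']);sign_off()"
```

```text
44.8083 [-0.77059049  0.93687023  0.18846869]
the job is handed in; nothing more can be done
```

I put the three scoops in the bay, nested largest first, and handed in at about 45 s of the 72 s allowed. I lowered each one slowly until the wrist force showed contact. Their handles reach over the tray's front side about 35° apart.

**Seating:** each scoop touched down 1.5–2.2 mm above its calculated height, so any drop on release was no more than about 2 mm. After placing, the large scoop fitted 2.5 mm above the bench, against the 3 mm bay floor. The final pictures show all three nested, with level rims and clear gaps between the handles.

**Other objects:** the mug, jar, flashlight, brush, tin, bottle and both yellow scoops stayed within 0.25 px of where they were.

**Checks that were weak or disagreed:**
- **Medium scoop:** it sits about 3–4 mm off-centre in the large one. The fit after nesting used only the top view and gave an unreliable height (14.5 mm instead of about 6), so I relied on the contact height and the pictures instead.
- **Large scoop:** its fit after the medium went in was poor, because the medium covers much of it.
- **Small scoop:** the network did not find it in the last picture, though it can be seen in the close crops.
- **Dish:** the arm partly covered it, so its shift could not be measured; by eye it was in place.

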